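Set a straightedge against two marking pins

TASK

Pick up the aluminium straightedge and lay it flat on the grey base plate, on the open side of the two upright steel pins and one to three centimetres short of both. Then slide it over the plate until one long edge touches both pins at once, press it lightly against both together for about half a second, and let go, leaving it lying flat against both pins. Do not push hard on the pins, and leave the other things on the table as they are.

Things in the scene. Friction and masses are not known exactly. Their poses are not given: they have to be found in the camera images.
- straightedge_mid (a point): Straightedge: flat aluminium blade 280 x 40 x 6 mm (x along it, y across) with a black grip 70 mm long (x), 16 mm wide (y), 32 mm tall upright on its middle; 38 mm high in all, about 0.22 kg, the same after a half turn. The point is its centre, 19 mm above its underside, z up. It starts flat beside the plate, pointing roughly away from the robot. Sliding takes 1 to 4 N.
- plate: Fixed grey sheet-metal base plate, 6 mm thick, flat on the table; origin at table height. It reaches from x = -125 to +95 mm, y = -140 to +140 mm; +x points to a turned-up flange, 18 mm high, at x = 91 to 95. The pins' open side is the -x side; the gap to the flange is too narrow for the blade. Two low studs (12 mm wide, 7 mm high) at x = -105, y = +-122 are not the pins.
- pin_slim_axis (a point): Slim marking pin: upright round dark steel pin 8 mm in diameter, 42 mm tall with a pointed top, standing rigidly on the plate 34 to 56 mm from the flange. The point lies on its axis, 3 mm above the plate's top. The pins stand 150 to 190 mm apart along the flange; either may be the left one, and their line need not be parallel to it.
- pin_stout_axis (a point): Stout marking pin: as the slim pin but 16 mm in diameter, also 42 mm tall and rigid. The point lies on its axis 3 mm above the plate's top.
- screw_tin_mid (a point): small open steel tin, 32 mm across, 26 mm high, standing on the plate by its open edge; bystander. Point half-way up.
- glue_jar: glass jar, 60 mm across, 85 mm high, beyond the plate; bystander. Origin under its centre.
- mug: white mug, 80 mm across, 90 mm high; bystander. Origin under its centre.
- screwdriver: screwdriver lying at the left side of the table; bystander. Origin under its middle.
- battery_pack: black tool battery, 85 x 55 x 70 mm high, at the right side of the table; bystander. Origin under its centre.

How it is judged (in metres and radians):
On the way, in this order (a step that is already met when the one before it is completed fails the run):
1. the straightedge lies flat on the plate on the open side of the pins, its near long edge 5 to 50 mm clear of each pin and spanning both (((y of pin_slim_axis in the frame of straightedge_mid between 0.029 and 0.074 m and y of pin_stout_axis in the frame of straightedge_mid between 0.033 and 0.078 m) or (y of pin_slim_axis in the frame of straightedge_mid between -0.074 and -0.029 m and y of pin_stout_axis in the frame of straightedge_mid between -0.078 and -0.033 m)) and x of pin_slim_axis in the frame of straightedge_mid between -0.135 and 0.135 m and x of pin_stout_axis in the frame of straightedge_mid between -0.135 and 0.135 m and z of straightedge_mid in the frame of plate between 0.022 and 0.028 m and angle between straightedge_mid's own z axis and vertical below 0.03 rad), for 0.1 s.
2. its edge bears on both pins at once with more than 0.5 N each, flat on the plate (contact force between straightedge and pin_slim above 0.5 N and contact force between straightedge and pin_stout above 0.5 N and ((y of pin_slim_axis in the frame of straightedge_mid between 0.021 and 0.0255 m and y of pin_stout_axis in the frame of straightedge_mid between 0.025 and 0.0295 m) or (y of pin_slim_axis in the frame of straightedge_mid between -0.0255 and -0.021 m and y of pin_stout_axis in the frame of straightedge_mid between -0.0295 and -0.025 m)) and x of pin_slim_axis in the frame of straightedge_mid between -0.135 and 0.135 m and x of pin_stout_axis in the frame of straightedge_mid between -0.135 and 0.135 m and z of straightedge_mid in the frame of plate between 0.022 and 0.028 m and angle between straightedge_mid's own z axis and vertical below 0.03 rad), for 0.2 s.
At the end, for the whole second after the job is handed in: The straightedge lies released and at rest, flat on the plate (tilt under 0.03 rad, height within 3 mm), one long edge within 1.5 mm of each of the two pins, both pins opposite that edge at least 5 mm from its ends (((y of pin_slim_axis in the frame of straightedge_mid between 0.021 and 0.0255 m and y of pin_stout_axis in the frame of straightedge_mid between 0.025 and 0.0295 m) or (y of pin_slim_axis in the frame of straightedge_mid between -0.0255 and -0.021 m and y of pin_stout_axis in the frame of straightedge_mid between -0.0295 and -0.025 m)) and x of pin_slim_axis in the frame of straightedge_mid between -0.135 and 0.135 m and x of pin_stout_axis in the frame of straightedge_mid between -0.135 and 0.135 m and z of straightedge_mid in the frame of plate between 0.022 and 0.028 m and angle between straightedge_mid's own z axis and vertical below 0.03 rad and linear speed of straightedge below 0.01 m/s and angular speed of straightedge below 0.05 rad/s); the robot touches nothing.
It fails at once if a pin is pushed with more than 25 N (contact force between any of straightedge, the arm, the fingers and pin_slim above 25 N or contact force between any of straightedge, the arm, the fingers and pin_stout above 25 N).
It fails at once if a bystander is moved by more than 25 mm (distance of any of screw_tin_mid, glue_jar, mug, screwdriver, battery_pack from where it was at the start of the episode above 0.025 m).
It also fails if it takes over 48 s, if anything falls off the work surface, if the arm or the gripper's body presses on something with over 40 N, if the wrist force passes 120 N, or if a joint passes its speed limit or range.

ROBOT

A 6-joint arm with a two-finger parallel gripper is mounted at the origin on the work surface. World frame = base frame: x ahead of the robot, y to its left, z up, the work surface at z = 0. Lengths are in m, angles in degrees, forces in N, time in s.
With the tool pointing down it reaches from about 0.275 to 0.775 m from the base axis. Payload 14.6 kg.
Tool frame: the origin (TCP) lies between the finger pads; the fingertips stand 25 mm ahead of it and the grasp point (between the pads) lies 6 mm ahead of it; x points along the fingers, z is the direction in which the jaws open and shut, and the axes are right-handed (so a half turn about x gives the same grasp; the last joint's range is limited). The gripper opens to 85 mm and grips with 20 to 120 N. Pads are 22 mm wide; open, the fingers measure 114 mm over their backs; the gripper's body (76 mm by 85 mm) begins 54 mm behind the grasp point. The pads swing forward as they close: fully open they stand 13 mm farther back than shut.
Start: joints at [-77.997, 15.075, -2.767, 72.158, 0, 81.102], TCP at [0.187, -0.49, 0.256] pointing down, gripper open.
Joint ranges: [-151.79, 151.79], [-50.71, 97.33], [-67.44, 78.34], [-121.81, 120.89], [-77.56, 73.72], [-180, 180]. Speed limits (degrees/s): [108.29, 108.29, 147.25, 159.86, 180, 180].

INTERFACE

Orientations are given as [roll, pitch, yaw] about the fixed x, y, z axes, in that order (R = Rz(yaw) Ry(pitch) Rx(roll)).
In Python, from bench import r gives the robot as it stands.
- The arm moves only by the shell command python3 -m jog 'ROWS' [OPENING] [FORCE]. ROWS is JSON, one flat list of numbers, 6 for each row, row after row: the shift along the tool's x, y, z in m, then the turn, a rotation vector about the tool's x, y, z in degrees. In form: [x, y, z, wx, wy, wz, x, y, z, wx, wy, wz, ...]. A call has 1 to 10 rows; each row shifts and turns the commanded pose from where the row before left it, along the tool's axes as they then stand; what a row does not reach is not made up. A row lasts 1/12 s, in which the tool goes at most 41.7 mm and 7.16 degrees, less where a joint would pass 70% of its speed; a pose out of reach is approached as far as the arm can. A call with a gripper value outside its range is refused whole. OPENING is the finger opening in m, from 0 to 0.0854, set as the call begins (- or left out, the last holds). The fingers move at their own pace and stop on an object; FORCE is the grip in N (left out, the last holds). Time passes only in rows, so rows that do not move let the fingers close. It gives the time, the measured TCP pose, the force and the opening at its end, in the units of the state.
- r.sense(): the state, without advancing time (a new reading comes with each control period).
- r.camera(name): name is "scene" or "top" or "wrist"; returns a dict with "image" (400x640x3 uint8, red, green, blue), "range_z" (400x640 float32, m along the optical axis (not along the pixel's ray), 0 where there is no reading), "fx", "fy", "cx", "cy" (pixels), "k1" (the pictures are not rectified: a ray, as slopes to the right and down, at radius r is drawn at 1 + k1 r^2 times it, then the intrinsics apply), "R" (3x3) and "t" (3): a world point X has camera coordinates R X + t. Camera axes: x right, y down, z forward; pixel columns grow to the right and rows downward; lengths in m; the calibration is good to about 2 mm. A picture is of the moment at which its call begins.
- r.hand_in(): hands the job in, once; it reports no verdict.
Trained networks look in a picture, given as the dict that the camera call returned (one of the last four; its "shot" number tells which), for a name from the list of things; names that differ only in an ending like _2 or _b are one class to them, and where a whole thing is asked for, a point or a joint stands for the part that bears it (a point fixed in the world has none). Each returns a list of dicts, best first, with "conf" (0 to 1); they miss things now and then, are a little off and sometimes report something else, mostly with a low value. They report only what shows in the picture. A call takes as long as a camera call.
- r.trace(picture, name): "mask" (400x640 bool, what is visible of it).
- r.landmark_of(picture, name): "point" ([x, y, z] in m, in world coordinates, good to about 4 mm: a listed point, or the origin of a listed thing).
The state is a dict: "time": time; "qpos": joint angles; "joint_vel": joint speeds; "joint_torque": joint torques, N m; "position": TCP position; "tool_rot": TCP orientation; "force": force on the tool from outside, world axes, zero at the start; "wrist_torque": the same for the moment, N m; "gripper_width": finger opening in m.
Only numpy, scipy, OpenCV 4.12 (cv2) and the standard library are available. Lean on these libraries where they do the work, as an engineer would, in place of code of your own. Each camera call takes 0.05 s, during which the arm holds its last target.

## Working session

There is one attempt and no reset: what is moved stays moved. The work goes in short steps, Python scripts to look and compute and a shell command to move; the robot and the scene stay as the last step left them, time stands still between calls to the robot, and variables do not carry over. Pictures are saved under pics/ and viewed, and the job is handed in when it is done.

```bash
ls; mkdir -p pics
cat > h.py <<'E'
import numpy as np, cv2
from bench import r
def save(p,n): cv2.imwrite('pics/'+n,cv2.cvtColor(p['image'],cv2.COLOR_RGB2BGR))
def deproj(p,u,v,z):
    xd=(np.asarray(u,float)-p['cx'])/p['fx']; yd=(np.asarray(v,float)-p['cy'])/p['fy']
    x,y=xd.copy(),yd.copy()
    for _ in range(20):
        k=1+p['k1']*(x*x+y*y); x,y=xd/k,yd/k
    C=np.stack([x*z,y*z,np.ones_like(x)*z],-1)
    return (C-np.array(p['t']))@np.array(p['R'])
def proj(p,X):
    C=np.asarray(X)@np.array(p['R']).T+np.array(p['t']); x=C[...,0]/C[...,2];y=C[...,1]/C[...,2]
    k=1+p['k1']*(x*x+y*y); return np.stack([p['fx']*x*k+p['cx'],p['fy']*y*k+p['cy']],-1)
def plane(p,u,v,h):
    a=deproj(p,u,v,1.0); b=deproj(p,u,v,2.0); s=(h-a[...,2])/(b[...,2]-a[...,2]); return a+s[...,None]*(b-a)
E
python3 - <<'E'
from h import *
s=r.sense(); print({k:np.round(v,3) for k,v in s.items()})
for c in ['top','scene','wrist']:
    p=r.camera(c); save(p,c+'0.png')
    for n in ['straightedge_mid','plate','pin_slim_axis','pin_stout_axis','screw_tin_mid','glue_jar','mug','screwdriver','battery_pack']:
        for d in r.landmark_of(p,n)[:2]: print(c,n,np.round(d['point'],4),round(d['conf'],2))
E
```

```text
pics
{'time': np.float64(0.0), 'qpos': array([-77.997,  15.099,  -2.806,  72.157,   0.   ,  81.102]), 'joint_vel': array([-0.117, -0.023, -0.008, -0.088,  0.006,  0.047]), 'joint_torque': array([-2.0000e-03, -6.3762e+01,  3.8457e+01,  1.3000e-02, -0.0000e+00,
        0.0000e+00]), 'position': array([ 0.187, -0.49 ,  0.256]), 'tool_rot': array([170.858,  89.938, 101.759]), 'force': array([-0.184,  0.207,  0.837]), 'wrist_torque': array([ 0.014, -0.012, -0.024]), 'gripper_width': np.float64(0.085)}
top straightedge_mid [0.5246 0.1887 0.0166] 0.87
top straightedge_mid [ 0.4493 -0.493  -0.0005] 0.32
top plate [ 0.5554 -0.2158 -0.0014] 0.8
top plate [ 0.4589 -0.2031  0.0193] 0.51
top pin_slim_axis [ 0.7543 -0.0812  0.0038] 0.18
top pin_stout_axis [ 0.607  -0.2853  0.0095] 0.44
top screw_tin_mid [ 0.4554 -0.2042  0.0183] 0.66
top glue_jar [ 0.7629  0.105  -0.0027] 0.71
top mug [ 0.7564 -0.0845 -0.0013] 0.76
top screwdriver [4.031e-01 4.830e-01 3.000e-04] 0.56
top battery_pack [ 4.500e-01 -4.911e-01 -2.000e-04] 0.77
scene straightedge_mid [0.5303 0.1903 0.0184] 0.56
scene plate [ 0.5605 -0.212  -0.0033] 0.6
scene plate [ 0.5951 -0.1199  0.0031] 0.43
scene pin_slim_axis [ 0.5924 -0.1194  0.0057] 0.52
scene pin_stout_axis [ 0.6049 -0.2864  0.0108] 0.54
scene screw_tin_mid [ 0.4545 -0.2037  0.0165] 0.54
scene glue_jar [0.7633 0.1048 0.0011] 0.6
scene mug [ 0.7543 -0.0808  0.0052] 0.85
scene mug [0.5305 0.1874 0.0164] 0.74
scene screwdriver [ 0.4055  0.4907 -0.0021] 0.5
scene battery_pack [ 0.449  -0.4936  0.0039] 0.91
scene battery_pack [ 0.6076 -0.2855  0.0099] 0.22
```

View pics/top0.png

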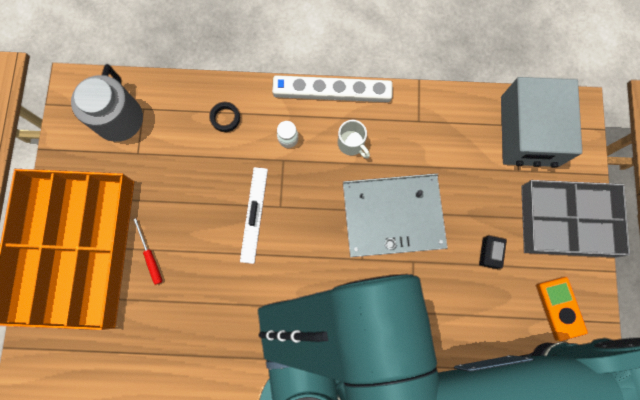

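View pics/scene0.png

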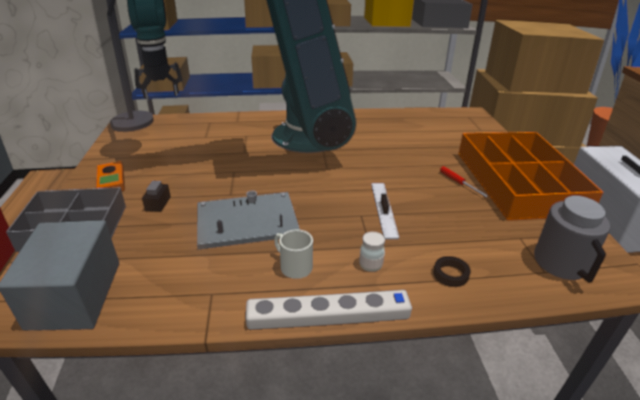

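The top view shows the straightedge at about (253,214), with the plate around (395,215). The slim pin is at (362,196), the stout pin at (419,194) and the tin at (391,244). The flange is on the far side, so the open side faces the robot.

```bash
cat >> h.py <<'E'
from scipy.spatial.transform import Rotation as Ro
def Rt(s=None):
    s=s or r.sense(); return Ro.from_euler('xyz',s['tool_rot'],degrees=True)
def goto(P,jaw=None):
    """needed tool-frame shift (after turn) with the tool straight down, jaw z-axis direction yaw deg"""
    s=r.sense(); R0=Rt(s); M=R0.as_matrix()
    if jaw is None: R1=R0
    else:
        c=[]
        for a in (jaw,jaw+180):
            z=np.array([np.cos(np.radians(a)),np.sin(np.radians(a)),0]);x=np.array([0,0,-1.]);y=np.cross(z,x)
            c.append(Ro.from_matrix(np.stack([x,y,z],1)))
        R1=min(c,key=lambda q:(R0.inv()*q).magnitude())
        for q in c: print('turn opt',np.round((R0.inv()*q).as_rotvec(degrees=True),2))
    d=np.array(P)-s['position']
    print('t',round(s['time'],2),'pos',np.round(s['position'],4),'zjaw',np.round(M[:,2],3),'q6',round(s['qpos'][5],1),'shift after turn',np.round(R1.inv().apply(d),4),'before',np.round(R0.inv().apply(d),4))
def bladepose(p,h=0.006):
    m=r.trace(p,'straightedge_mid')[0]; print('conf',m['conf'])
    v,u=np.nonzero(m['mask']); z=p['range_z'][v,u]; X=deproj(p,u.astype(float),v.astype(float),z)
    return X,m
E
python3 - <<'E'
from h import *
p=r.camera('top')
m=r.trace(p,'straightedge_mid')[0]; print(m['conf'],m['mask'].sum())
v,u=np.nonzero(m['mask'])
g=p['image'][v,u].mean(1); k=g>150
X=plane(p,u[k].astype(float),v[k].astype(float),0.006)
rect=cv2.minAreaRect((X[:,:2]*1000).astype(np.float32)); print(rect)
c=X[:,:2].mean(0); w,V=np.linalg.eigh(np.cov((X[:,:2]-c).T)); print(c,np.degrees(np.arctan2(V[1,1],V[0,1])))
print('range z of blade',np.median(deproj(p,u[k].astype(float),v[k].astype(float),p['range_z'][v[k],u[k]])[:,2]))
goto([0.45,-0.2,0.40],0)
E
```

```text
0.67 1344
((523.792236328125, 190.45538330078125), (41.53519058227539, 282.0706481933594), 86.18864440917969)
[0.5193678 0.1908482] 176.2025067050555
range z of blade 0.005652122785941132
turn opt [-69.1   0.    0. ]
turn opt [110.9   0.   -0. ]
t 1.6 pos [ 0.1873 -0.4905  0.2563] zjaw [ 0.357 -0.934  0.   ] q6 81.1 shift after turn [-0.1437  0.2905  0.2627] before [-0.1437  0.349  -0.1776]
```

View pics/wrist0.png

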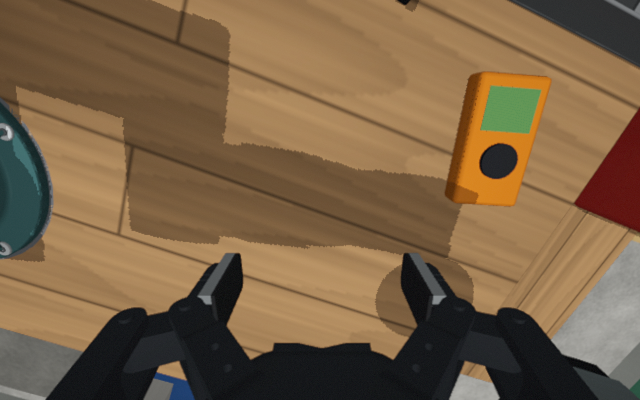

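Run:
```python
from h import *
p=r.camera('wrist'); R=np.array(p['R']);t=np.array(p['t'])
C=-R.T@t; s=r.sense(); M=Rt(s).as_matrix()
print('cam in tool',M.T@(C-s['position']),'axis in tool',M.T@R[2],'right in tool',M.T@R[0],p['fx'])
goto([0.56,-0.3,0.40],0)
```

```text
cam in tool [-1.17806463e-01  8.29333184e-02 -1.20436719e-05] axis in tool [ 9.47296563e-01 -3.20357958e-01 -3.73375489e-05] right in tool [-2.46665152e-04 -8.45936800e-04  9.99999612e-01] 278.5722470363471
turn opt [-69.1   0.   -0. ]
turn opt [110.9  -0.   -0. ]
t 1.65 pos [ 0.1873 -0.4905  0.2563] zjaw [ 0.357 -0.934 -0.   ] q6 81.1 shift after turn [-0.1437  0.1905  0.3727] before [-0.1437  0.4161 -0.045 ]
```

```bash
python3 -m jog '[-0.006,0.03,-0.012,0,0,0,-0.006,0.03,-0.012,0,0,0,-0.006,0.03,-0.012,0,0,0,-0.006,0.03,-0.012,0,0,0,-0.006,0.03,-0.012,0,0,0,-0.006,0.03,-0.012,0,0,0,-0.006,0.03,-0.012,0,0,0,-0.004,0.03,-0.012,0,0,0,0,0.03,-0.012,0,0,0,0,0.03,-0.012,0,0,0]' && python3 -m jog '[0,0.03,-0.012,0,0,0,0,0.03,-0.012,0,0,0,0,0.03,-0.012,0,0,0,0,0.03,-0.012,0,0,0,0,0.03,0,0,0,0,0,0,0,-7,0,0,0,0,0,-7,0,0,0,0,0,-7,0,0,0,0,0,-7,0,0,0,0,0,-7,0,0]' && python3 -m jog '[0,0,0,-7,0,0,0,0,0,-7,0,0,0,0,0,-7,0,0,0,0,0,-7,0,0,0,0,0,-6,0,0,0,0,0,0,0,0,0,0,0,0,0,0]'
python3 - <<'E'
from h import *
for c in ['wrist','top']:
    p=r.camera(c); save(p,c+'1.png')
    for n in ['pin_slim_axis','pin_stout_axis','plate','screw_tin_mid']:
        for d in r.landmark_of(p,n)[:2]: print(c,n,np.round(d['point'],4),round(d['conf'],2))
goto([0.55,-0.17,0.3],0)
E
```

```text
time: 2.48
position: [0.4258, -0.2701, 0.3026]
tool_rot: [25.4, 90.0, -43.7]
force: [0.8, -1.1, -0.6]
gripper_width: 0.0856
time: 3.32
position: [0.5478, -0.1729, 0.3022]
tool_rot: [-162.8, 90.0, 163.5]
force: [0.1, -0.6, 0.9]
gripper_width: 0.0856
time: 3.9
position: [0.5478, -0.173, 0.3022]
tool_rot: [148.6, 90.0, 148.4]
force: [-0.1, 0.4, 0.1]
gripper_width: 0.0854
wrist pin_slim_axis [ 0.5915 -0.1172  0.0086] 0.54
wrist pin_stout_axis [ 0.6044 -0.2842  0.009 ] 0.45
wrist plate [ 0.5552 -0.215  -0.0037] 0.61
wrist plate [ 0.6063 -0.2867  0.0115] 0.58
wrist screw_tin_mid [ 0.4557 -0.2013  0.0206] 0.94
turn opt [-0.12  0.    0.  ]
turn opt [179.88   0.    -0.  ]
t 4.4 pos [ 0.5477 -0.173   0.3023] zjaw [ 1.    -0.002  0.   ] q6 64.5 shift after turn [0.0023 0.003  0.0023] before [0.0023 0.003  0.0022]
```

View pics/wrist1.png

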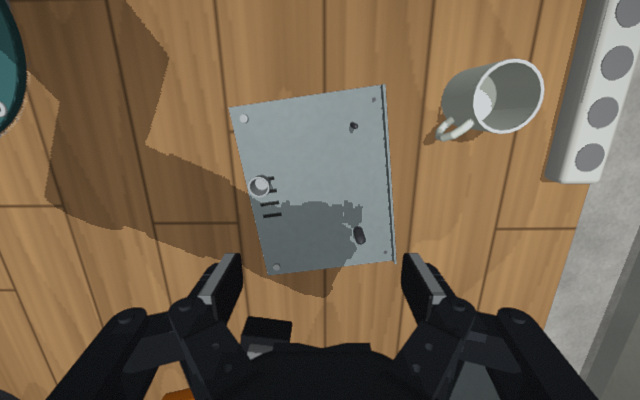

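```bash
python3 -m jog '[0,0.03,-0.002,-7,0,0,0,0.03,0.0017,-7,0,0,0,0.029,0.005,-7,0,0,0,0.028,0.009,-7,0,0,0,0.026,0.012,-7,0,0,0,0.024,0.016,-7,0,0,0,0.022,0.019,-7,0,0,0,0.019,0.022,-7,0,0,0,0.016,0.024,-7,0,0,0,0.013,0.026,-7,0,0]' && python3 -m jog '[0,0.01,0.028,-7,0,0,0,0.006,0.03,-7,0,0,0,0,0,-2,0,0,0.02,0,0,0,0,0,0.02,0,0,0,0,0,0.02,0,0,0,0,0,0,0,0,0,0,0]'
python3 - <<'E'
from h import *
p=r.camera('wrist'); save(p,'wrist2.png')
for d in r.landmark_of(p,'straightedge_mid')[:2]: print(np.round(d['point'],4),round(d['conf'],2))
m=r.trace(p,'straightedge_mid')[0]; print(m['conf'],m['mask'].sum())
v,u=np.nonzero(m['mask'])
g=p['image'][v,u].mean(1); k=g>140
X=plane(p,u[k].astype(float),v[k].astype(float),0.006)
print(cv2.minAreaRect((X[:,:2]*1000).astype(np.float32)))
goto([0.524,0.1905,0.12],86.2)
E
```

```text
time: 5.23
position: [0.5378, 0.1206, 0.3024]
tool_rot: [-67.5, 90.0, 2.7]
force: [0.1, -0.4, -0.1]
gripper_width: 0.0854
time: 5.82
position: [0.538, 0.1794, 0.2392]
tool_rot: [104.2, 89.7, -169.9]
force: [-0.7, -0.4, -0.5]
gripper_width: 0.0852
[0.5258 0.1906 0.0209] 0.71
0.88 7092
((526.8511962890625, 191.4968719482422), (40.15080261230469, 280.59619140625), 86.05428314208984)
turn opt [-0.31  0.01  0.04]
turn opt [ 1.7969e+02  6.0000e-02 -1.0000e-02]
t 5.97 pos [0.5395 0.1795 0.2433] zjaw [0.072 0.997 0.   ] q6 14.3 shift after turn [0.1233 0.0162 0.0099] before [0.1233 0.0164 0.0098]
```

View pics/wrist2.png

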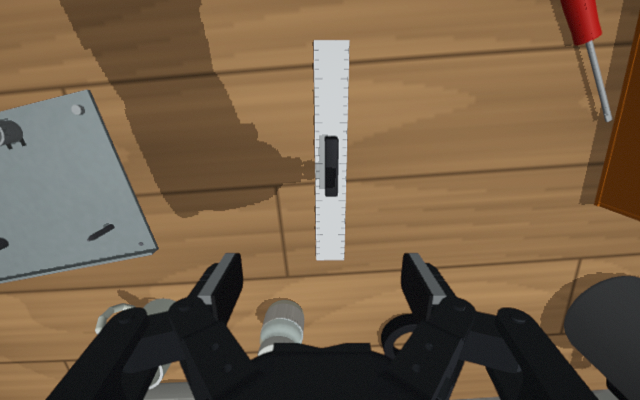

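```bash
python3 -m jog '[0.02,0.0072,0.0054,-0.5,0,0,0.02,0.0072,0.0054,0,0,0,0.025,0,0,0,0,0,0.025,0,0,0,0,0,0.025,0,0,0,0,0,0.025,0,0,0,0,0,0.02,0,0,0,0,0,0.015,0,0,0,0,0,0,0,0,0,0,0,0,0,0,0,0,0]'
python3 - <<'E'
from h import *
p=r.camera('wrist'); save(p,'wrist3.png')
goto([0.526,0.1912,0.036],86.05)
E
```

```text
time: 6.8
position: [0.5262, 0.1913, 0.0682]
tool_rot: [-75.1, 90.0, 11.3]
force: [-0.3, 0.9, 0.9]
gripper_width: 0.0855
turn opt [0.34 0.03 0.09]
turn opt [-1.7966e+02 -1.5000e-01  4.0000e-02]
t 6.85 pos [0.5266 0.1914 0.0687] zjaw [0.063 0.998 0.   ] q6 15.2 shift after turn [ 0.0327  0.0006 -0.0003] before [ 0.0327  0.0007 -0.0003]
```

View pics/wrist3.png

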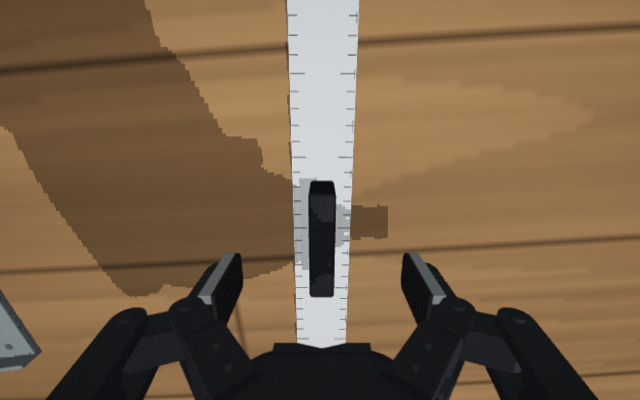

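The black grip at (322,240) is centred between the fingers and aligned with them. I'll descend and grip.

```bash
python3 -m jog '[0.012,0,0,0.3,0,0,0.012,0,0,0,0,0,0.008,0,0,0,0,0,0,0,0,0,0,0,0,0,0,0,0,0]' && python3 -m jog '[0,0,0,0,0,0,0,0,0,0,0,0,0,0,0,0,0,0,0,0,0,0,0,0,0,0,0,0,0,0,0,0,0,0,0,0,0,0,0,0,0,0,0,0,0,0,0,0]' 0 50 && python3 -m jog '[-0.02,0,0,0,0,0,-0.02,0,0,0,0,0,-0.02,0,0,0,0,0,-0.02,0,0,0,0,0,-0.02,0,0,0,0,0,0,0,0,0,0,0,0,0,0,0,0,0]'
python3 - <<'E'
from h import *
p=r.camera('wrist'); save(p,'wrist4.png')
print(r.landmark_of(p,'straightedge_mid')[:1])
goto([0.5,-0.2,0.14],3.4)
E
```

```text
time: 7.27
position: [0.526, 0.1913, 0.036]
tool_rot: [-75.4, 90.0, 10.7]
force: [1.1, -0.5, -0.3]
gripper_width: 0.0855
time: 7.93
position: [0.5257, 0.1913, 0.0355]
tool_rot: [-60.9, 90.0, 25.2]
force: [-1.7, 0.4, 6.1]
gripper_width: 0.0155
time: 8.52
position: [0.5259, 0.1913, 0.1355]
tool_rot: [-76.3, 89.9, 9.8]
force: [-0.6, 0.8, -2.3]
gripper_width: 0.0153
[{'point': [0.5259, 0.1924, 0.1202], 'conf': 0.89}]
turn opt [ 8.27e+01 -8.00e-02 -5.00e-02]
turn opt [-9.73e+01  5.00e-02 -9.00e-02]
t 8.62 pos [0.5251 0.1911 0.1341] zjaw [ 0.068  0.998 -0.   ] q6 15.5 shift after turn [-0.0059 -0.3889 -0.0482] before [-0.0057 -0.0016 -0.3919]
```

View pics/wrist4.png

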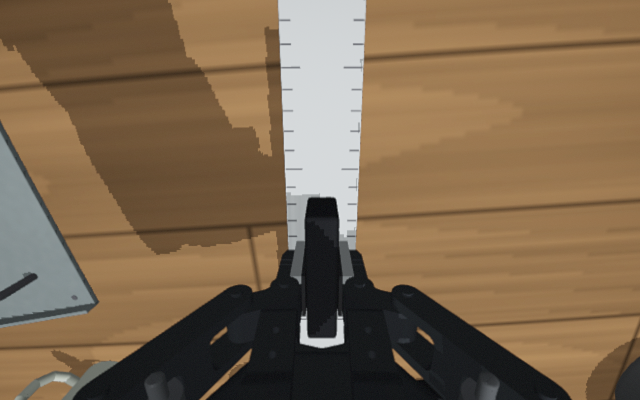

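```bash
python3 -m jog '[0,0,0,5,0,0,0,0,0,7,0,0,0,0,0,7,0,0,0,0,0,7,0,0,0,0,0,7,0,0,0,0,0,7,0,0,0,0,0,7,0,0,0,0,0,7,0,0,0,0,0,7,0,0,0,0,0,7,0,0]' && python3 -m jog '[0,0,0,7,0,0,0,0,0,5,0,0,0,0,0,3,0,0,0,-0.015,0,0,0,0,0,-0.025,0,0,0,0,0,-0.03,0,0,0,0,0,-0.03,0,0,0,0,0,-0.03,0,0,0,0,0,-0.03,0,0,0,0,0,-0.03,0,0,0,0]' && python3 -m jog '[0,-0.03,0,0,0,0,0,-0.03,0,0,0,0,0,-0.03,0,0,0,0,0,-0.03,0,0,0,0,0,-0.03,0.006,0,0,0,0,-0.025,0,0,0,0,0,-0.02,0,0,0,0,0,-0.01,0,0,0,0,0,0,0,0,0,0]'
python3 - <<'E'
from h import *
for c in ['wrist','scene']:
  p=r.camera(c); save(p,c+'5.png')
  for n in ['straightedge_mid','pin_slim_axis','pin_stout_axis']:
    for d in r.landmark_of(p,n)[:2]: print(c,n,np.round(d['point'],4),round(d['conf'],2))
goto([0.5525,-0.204,0.0415],3.1)
E
```

```text
time: 9.45
position: [0.5249, 0.1911, 0.1338]
tool_rot: [173.6, 89.9, -168.6]
force: [0.7, 0.7, -2.5]
gripper_width: 0.0151
time: 10.28
position: [0.5351, 0.0002, 0.134]
tool_rot: [168.0, 89.9, 171.1]
force: [0.5, 0.4, -3.0]
gripper_width: 0.0149
time: 11.03
position: [0.5526, -0.2044, 0.1339]
tool_rot: [157.1, 89.9, 160.1]
force: [-1.0, 0.5, -2.6]
gripper_width: 0.0156
wrist straightedge_mid [ 0.5532 -0.2051  0.1192] 0.87
wrist pin_slim_axis [ 0.5916 -0.1183  0.0071] 0.44
wrist pin_stout_axis [ 0.6068 -0.284   0.0088] 0.45
scene straightedge_mid [ 0.5542 -0.2053  0.1191] 0.88
scene pin_slim_axis [ 0.7561 -0.0862  0.0031] 0.6
scene pin_slim_axis [ 0.5908 -0.1174  0.0056] 0.59
scene pin_stout_axis [ 0.6092 -0.2849  0.0096] 0.37
turn opt [ 0.05  0.   -0.  ]
turn opt [-1.7995e+02  0.0000e+00  1.0000e-02]
t 11.43 pos [ 0.553  -0.2021  0.1354] zjaw [0.998 0.055 0.   ] q6 58.8 shift after turn [ 0.0939 -0.0019 -0.0006] before [ 0.0939 -0.0019 -0.0006]
```

View pics/wrist5.png

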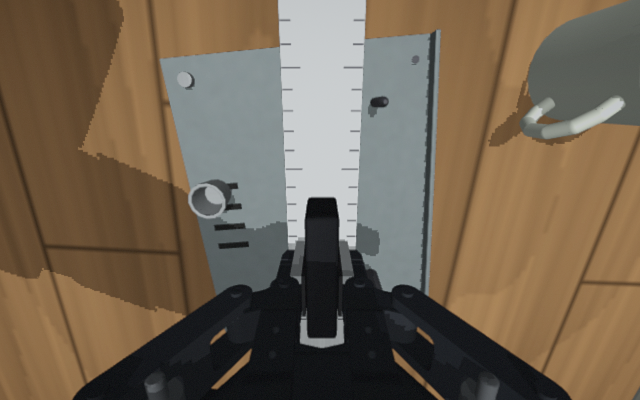

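View pics/scene5.png

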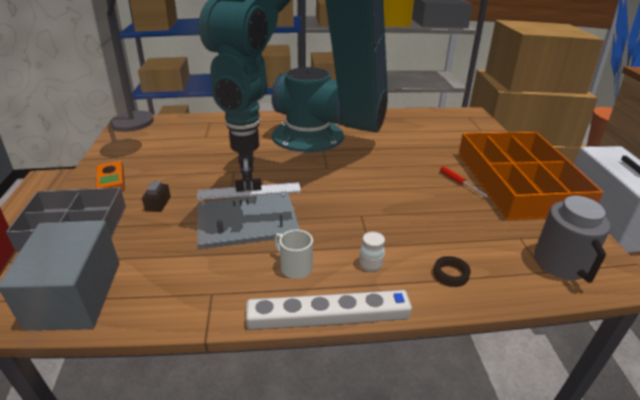

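The wrist view shows the blade left of the slim pin, which is at (378,102), with the tin clear at (210,200). Now lowering.

```bash
python3 -m jog '[0.02,0,0,0,0,0,0.02,0,0,0,0,0,0.02,0,0,0,0,0,0.015,0,0,0,0,0,0.008,0,0,0,0,0,0.004,0,0,0,0,0,0,0,0,0,0,0,0,0,0,0,0,0]' && python3 -m jog '[0.002,0,0,0,0,0,0.002,0,0,0,0,0,0,0,0,0,0,0,0,0,0,0,0,0]'&& python3 -m jog '[0.0015,0,0,0,0,0,0,0,0,0,0,0,0,0,0,0,0,0]'
python3 - <<'E'
from h import *
for i in range(3):
    s=r.sense(); print(s['time'],np.round(s['position'],4),np.round(s['force'],2),np.round(s['wrist_torque'],3)); p=r.camera('wrist')
E
```

```text
time: 12.1
position: [0.5534, -0.2029, 0.0489]
tool_rot: [-30.8, 90.0, -27.7]
force: [1.0, -0.1, -2.1]
gripper_width: 0.015
time: 12.43
position: [0.5531, -0.2029, 0.0445]
tool_rot: [-31.7, 90.0, -28.6]
force: [0.1, -0.6, -2.1]
gripper_width: 0.0153
time: 12.68
position: [0.5529, -0.2028, 0.0427]
tool_rot: [158.1, 90.0, 161.2]
force: [-0.7, -0.2, -1.9]
gripper_width: 0.0154
12.6833 [ 0.5529 -0.2028  0.0427] [-0.66 -0.21 -1.95] [ 0.035  0.008 -0.031]
12.7333 [ 0.553  -0.2028  0.0428] [-0.78  0.44 -2.87] [0.001 0.037 0.048]
12.7833 [ 0.553  -0.2028  0.0428] [-0.63 -0.42 -1.48] [-0.058 -0.062  0.014]
```

```bash
python3 -m jog '[0.001,0,0,0,0,0,0,0,0,0,0,0]'&& python3 -m jog '[0.0005,0,0,0,0,0,0,0,0,0,0,0]' && python3 -m jog '[0.0005,0,0,0,0,0,0,0,0,0,0,0]'
python3 - <<'E'
from h import *
F=[]
for i in range(3):
    p=r.camera('wrist');s=r.sense(); F.append(np.r_[s['position'],s['force'],s['wrist_torque']]); 
print(s['time'],np.round(np.mean(F,0),4)); save(p,'wrist6.png')
print(r.landmark_of(p,'straightedge_mid')[:1])
E
```

```text
time: 13.0
position: [0.553, -0.2028, 0.0417]
tool_rot: [152.1, 90.0, 155.2]
force: [-0.1, 0.7, -1.9]
gripper_width: 0.0151
time: 13.17
position: [0.553, -0.2028, 0.0415]
tool_rot: [-43.1, 90.0, -40.0]
force: [-2.2, 1.2, 2.8]
gripper_width: 0.0153
time: 13.33
position: [0.553, -0.2028, 0.0415]
tool_rot: [-42.0, 90.0, -38.9]
force: [-5.2, 2.2, 11.6]
gripper_width: 0.0156
13.4833 [ 5.53000e-01 -2.02800e-01  4.15000e-02 -4.13730e+00  2.06540e+00
  1.20853e+01  4.20000e-01  8.96100e-01  9.70000e-03]
[{'point': [0.5515, -0.2031, 0.0261], 'conf': 0.96}]
```

View pics/wrist6.png

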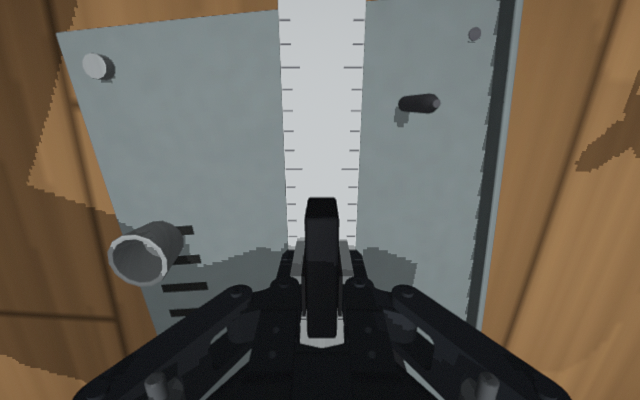

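The blade is on the plate (12 N downward), and the slim pin is visible ahead of it at (418,103). I'll ease the pressure, lower the grip force for compliance and slide.

```bash
python3 -m jog '[-0.0004,0,0,0,0,0,0,0,0,0,0,0,0,0,0,0,0,0]' - 20 && python3 -m jog '[0,0,0.002,0,0,0,0,0,0.002,0,0,0,0,0,0.002,0,0,0,0,0,0.002,0,0,0,0,0,0.002,0,0,0,0,0,0.002,0,0,0,0,0,0,0,0,0,0,0,0,0,0,0]'
python3 - <<'E'
from h import *
F=[]
for c in ['wrist','scene','top']:
    p=r.camera(c);s=r.sense(); F.append(np.r_[s['position'],s['force'],s['wrist_torque']]); save(p,c+'7.png')
    B=None
    for n in ['straightedge_mid','pin_slim_axis','pin_stout_axis']:
      for d in r.landmark_of(p,n)[:2]: print(c,n,np.round(d['point'],4),round(d['conf'],2))
print(s['time'],s['gripper_width'],np.round(np.mean(F,0),4));
E
python3 -c "
import cv2;a=cv2.imread('pics/scene7.png')[160:260,170:330];cv2.imwrite('pics/s7c.png',cv2.resize(a,None,fx=5,fy=5,interpolation=2))"
```

```text
time: 13.78
position: [0.553, -0.2029, 0.0415]
tool_rot: [-34.7, 90.0, -31.6]
force: [-3.7, 1.3, 7.2]
gripper_width: 0.0153
time: 14.45
position: [0.565, -0.2024, 0.0416]
tool_rot: [-71.0, 90.0, -67.9]
force: [-2.7, 1.2, 6.3]
gripper_width: 0.0149
wrist straightedge_mid [ 0.5637 -0.204   0.0257] 0.6
wrist pin_slim_axis [ 0.593  -0.1186  0.0061] 0.74
scene straightedge_mid [ 0.5678 -0.2029  0.0256] 0.86
scene pin_slim_axis [ 0.5929 -0.12    0.0044] 0.62
scene pin_stout_axis [ 0.6064 -0.2867  0.0118] 0.55
14.9 0.015063941751684783 [ 0.565  -0.2024  0.0415 -2.6286  0.1778  6.3444  0.0579  0.6437  0.0112]
```

View pics/wrist7.png

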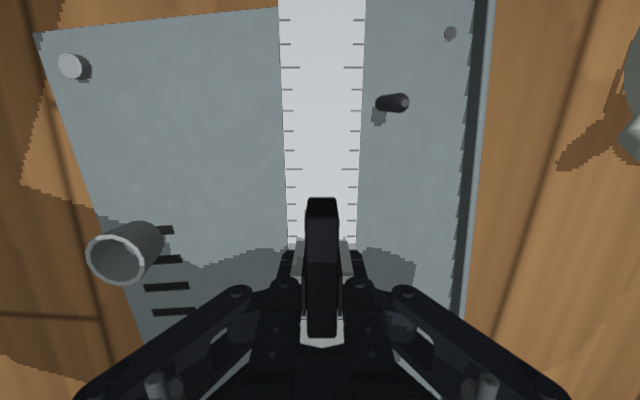

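View pics/s7c.png

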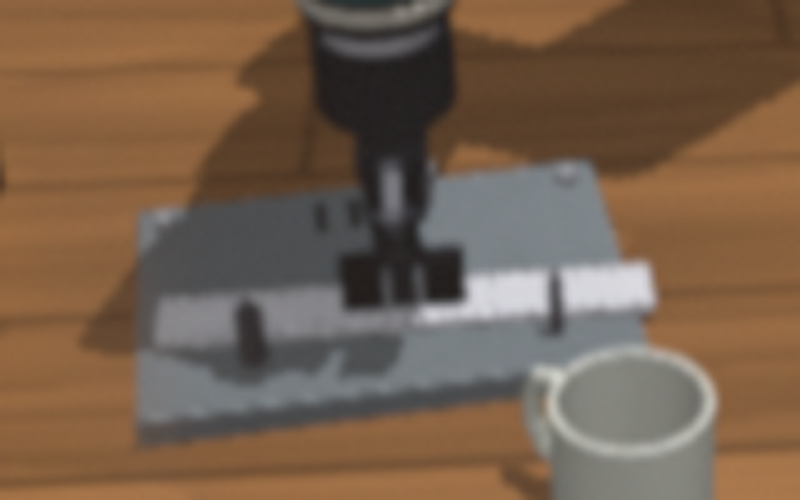

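```bash
cat > ft.py <<'E'
from h import *
F=[]
for c in range(4):
    s=r.sense(); F.append(np.r_[s['position'],s['force'],s['wrist_torque']])
    if c<3: p=r.camera('wrist')
F=np.array(F);a=F.mean(0);M=Rt(s).as_matrix()[:,2]
print(round(s['time'],2),'pos',np.round(a[:3],4),'F',np.round(a[3:6],2),'T',np.round(a[6:],3),'jaw',round(np.degrees(np.arctan2(M[1],M[0])),2))
E
python3 -m jog '[0,0,0.0015,0,0,0,0,0,0.0015,0,0,0,0,0,0.001,0,0,0,0,0,0,0,0,0]'; python3 ft.py;python3 -m jog '[0,0,0.0005,0,0,0,0,0,0.0005,0,0,0,0,0,0,0,0,0]';python3 ft.py;python3 -m jog '[0,0,0.0005,0,0,0,0,0,0.0005,0,0,0,0,0,0,0,0,0]'; python3 ft.py
```

```text
time: 15.38
position: [0.5688, -0.2021, 0.0415]
tool_rot: [-125.6, 90.0, -122.5]
force: [-4.0, -1.1, 8.2]
gripper_width: 0.0151
15.53 pos [ 0.5688 -0.2021  0.0415] F [-4.15 -0.32  7.81] T [ 0.038  0.85  -0.   ] jaw 3.09
time: 15.78
position: [0.5697, -0.2021, 0.0415]
tool_rot: [-136.5, 90.0, -133.4]
force: [-5.2, -0.2, 7.6]
gripper_width: 0.0152
15.93 pos [ 0.5697 -0.2021  0.0415] F [-5.21 -0.16  8.08] T [-0.015  1.008 -0.015] jaw 3.09
time: 16.18
position: [0.5707, -0.202, 0.0416]
tool_rot: [-127.7, 90.0, -124.6]
force: [-5.0, -0.1, 7.8]
gripper_width: 0.0153
16.33 pos [ 0.5707 -0.202   0.0415] F [-4.99 -0.49  8.45] T [ 0.002  1.006 -0.033] jaw 3.09
```

```bash
python3 -m jog '[0,0,0.0005,0,0,0,0,0,0,0,0,0]'; python3 ft.py;python3 -m jog '[0,0,0.0005,0,0,0,0,0,0,0,0,0]';python3 ft.py;python3 -m jog '[0,0,0.0005,0,0,0,0,0,0,0,0,0]'; python3 ft.py
```

```text
time: 16.5
position: [0.5712, -0.202, 0.0415]
tool_rot: [-131.9, 90.0, -128.8]
force: [-4.1, -0.3, 9.2]
gripper_width: 0.0151
16.65 pos [ 0.5712 -0.202   0.0415] F [-4.82 -0.16  8.69] T [-0.027  1.007 -0.014] jaw 3.09
time: 16.82
position: [0.5716, -0.202, 0.0415]
tool_rot: [-137.9, 90.0, -134.8]
force: [-5.3, 0.1, 8.7]
gripper_width: 0.0151
16.97 pos [ 0.5717 -0.202   0.0415] F [-5.12 -0.32  8.84] T [ 1.000e-03  1.036e+00 -4.300e-02] jaw 3.09
time: 17.13
position: [0.5722, -0.202, 0.0415]
tool_rot: [-133.9, 90.0, -130.8]
force: [-5.5, -0.2, 7.6]
gripper_width: 0.0152
17.28 pos [ 0.5722 -0.202   0.0415] F [-5.63 -0.07  8.33] T [-0.023  1.04  -0.021] jaw 3.09
```

```bash
python3 -m jog '[0,0,0.0004,0,0,0,0,0,0,0,0,0]'; python3 ft.py;python3 -m jog '[0,0,0.0004,0,0,0,0,0,0,0,0,0]';python3 ft.py
python3 - <<'E'
from h import *
p=r.camera('wrist'); save(p,'wrist8.png')
for d in r.landmark_of(p,'pin_slim_axis')[:1]+r.landmark_of(p,'straightedge_mid')[:1]: print(d)
a=cv2.imread('pics/wrist8.png')[20:220,260:460]; cv2.imwrite('pics/w8c.png',cv2.resize(a,None,fx=3,fy=3))
p=r.camera('scene'); save(p,'scene8.png')
a=cv2.imread('pics/scene8.png')[160:260,170:330];cv2.imwrite('pics/s8c.png',cv2.resize(a,None,fx=5,fy=5,interpolation=2))
E
```

```text
time: 17.45
position: [0.5726, -0.2019, 0.0415]
tool_rot: [-133.5, 90.0, -130.4]
force: [-4.9, -0.3, 8.6]
gripper_width: 0.015
17.6 pos [ 0.5725 -0.2019  0.0415] F [-5.26 -0.19  8.45] T [-0.008  1.037 -0.013] jaw 3.09
time: 17.77
position: [0.5728, -0.2019, 0.0415]
tool_rot: [-146.8, 89.9, -143.7]
force: [-6.6, 0.0, 9.1]
gripper_width: 0.0152
17.92 pos [ 0.5728 -0.2019  0.0415] F [-6.4  -0.58  8.98] T [-0.075  1.277  0.007] jaw 3.09
{'point': [0.5901, -0.1164, 0.0071], 'conf': 0.81}
{'point': [0.5726, -0.1997, 0.0273], 'conf': 0.68}
```

View pics/w8c.png

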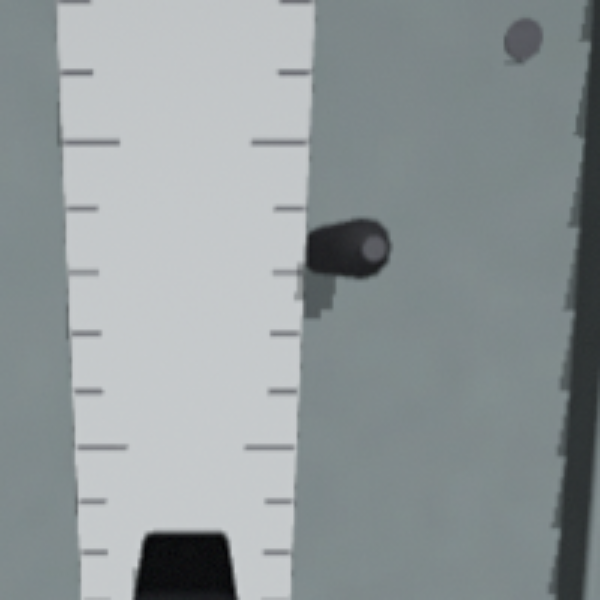

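View pics/s8c.png

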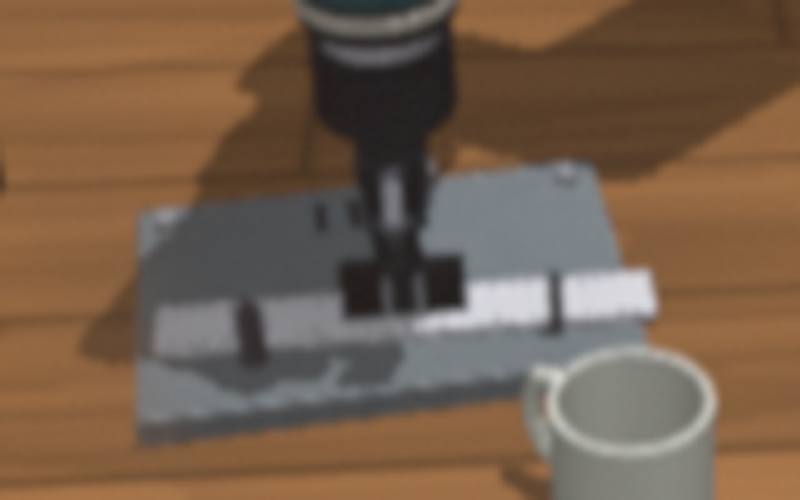

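```bash
python3 -m jog '[0,0,0.0003,0,0,0,0,0,0,0,0,0]'; python3 ft.py;python3 -m jog '[0,0,0.0002,0,0,0,0,0,0,0,0,0]';python3 ft.py
```

```text
time: 18.28
position: [0.5728, -0.2019, 0.0415]
tool_rot: [-155.2, 89.9, -152.1]
force: [-7.8, -0.8, 10.7]
gripper_width: 0.0155
18.43 pos [ 0.5728 -0.2019  0.0415] F [-8.19 -0.82 10.35] T [-0.129  1.576  0.066] jaw 3.08
time: 18.6
position: [0.5729, -0.2019, 0.0415]
tool_rot: [-157.4, 89.9, -154.3]
force: [-9.2, -0.7, 11.5]
gripper_width: 0.0152
18.75 pos [ 0.5729 -0.2019  0.0415] F [-9.06 -1.01 10.92] T [-0.129  1.763  0.036] jaw 3.08
```

```bash
python3 -m jog '[0,0,0,-0.15,0,0,0,0,0,0,0,0]'; python3 ft.py;python3 -m jog '[0,0,0.0002,0,0,0,0,0,0,0,0,0]';python3 ft.py
```

```text
time: 18.92
position: [0.573, -0.2019, 0.0415]
tool_rot: [-152.2, 89.9, -148.9]
force: [-8.8, -1.0, 10.3]
gripper_width: 0.0152
19.07 pos [ 0.573  -0.2019  0.0415] F [-8.15 -0.75 10.21] T [-0.117  1.542 -0.003] jaw 3.23
time: 19.23
position: [0.5731, -0.2019, 0.0416]
tool_rot: [-155.6, 89.9, -152.4]
force: [-8.7, -1.6, 11.9]
gripper_width: 0.0152
19.38 pos [ 0.5731 -0.2019  0.0415] F [-9.1  -1.5  11.56] T [-0.182  1.793  0.004] jaw 3.23
```

```bash
python3 -m jog '[0,0,0,-0.2,0,0,0,0,0,0,0,0]'; python3 ft.py;python3 -m jog '[0,0,0,-0.2,0,0,0,0,0,0,0,0]';python3 ft.py
```

```text
time: 19.55
position: [0.5732, -0.2019, 0.0416]
tool_rot: [-152.7, 89.9, -149.3]
force: [-8.9, -0.6, 10.9]
gripper_width: 0.0152
19.7 pos [ 0.5732 -0.2019  0.0415] F [-8.36 -0.91 10.83] T [-0.15   1.633 -0.127] jaw 3.42
time: 19.87
position: [0.5732, -0.2019, 0.0415]
tool_rot: [-154.8, 89.9, -151.2]
force: [-9.0, -1.4, 10.9]
gripper_width: 0.0152
20.02 pos [ 0.5732 -0.2019  0.0415] F [-8.43 -1.24 10.81] T [-0.144  1.588 -0.308] jaw 3.61
```

```bash
python3 -m jog '[0,0,0.0002,0.2,0,0,0,0,0.0002,0,0,0,0,0,0,0,0,0]'; python3 ft.py;python3 -m jog '[0,0,0.0002,0,0,0,0,0,0,0,0,0]';python3 ft.py
```

```text
time: 20.27
position: [0.5733, -0.202, 0.0415]
tool_rot: [-158.6, 89.9, -155.2]
force: [-10.9, -1.8, 12.7]
gripper_width: 0.0151
20.42 pos [ 0.5732 -0.2019  0.0415] F [-10.82  -1.54  12.3 ] T [-0.197  2.09  -0.105] jaw 3.41
time: 20.58
position: [0.5733, -0.2019, 0.0416]
tool_rot: [-160.8, 89.9, -157.4]
force: [-12.5, -1.6, 13.8]
gripper_width: 0.0149
20.73 pos [ 0.5733 -0.2019  0.0416] F [-12.19  -1.54  13.41] T [-0.26   2.288 -0.09 ] jaw 3.41
```

```bash
python3 -m jog '[0,0,0,0,0,0,0,0,0,0,0,0,0,0,0,0,0,0,0,0,0,0,0,0]'; python3 ft.py
python3 - <<'E'
from h import *
p=r.camera('wrist'); save(p,'wrist9.png')
a=cv2.imread('pics/wrist9.png')[20:220,260:460]; cv2.imwrite('pics/w9c.png',cv2.resize(a,None,fx=3,fy=3))
p=r.camera('scene'); save(p,'scene9.png')
a=cv2.imread('pics/scene9.png')[160:260,170:330];cv2.imwrite('pics/s9c.png',cv2.resize(a,None,fx=5,fy=5,interpolation=2))
E
```

```text
time: 21.07
position: [0.5733, -0.2019, 0.0415]
tool_rot: [-161.2, 89.9, -157.8]
force: [-11.1, -1.8, 12.9]
gripper_width: 0.0151
21.22 pos [ 0.5732 -0.2019  0.0415] F [-11.58  -1.84  13.21] T [-0.281  2.302 -0.11 ] jaw 3.41
```

View pics/w9c.png

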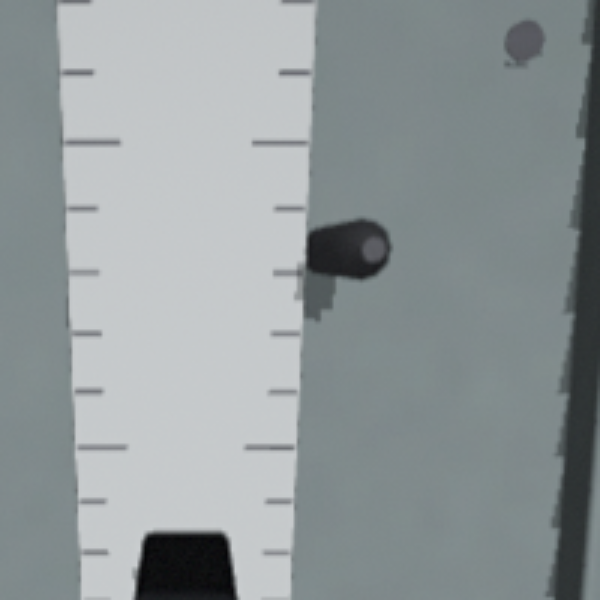

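View pics/s9c.png

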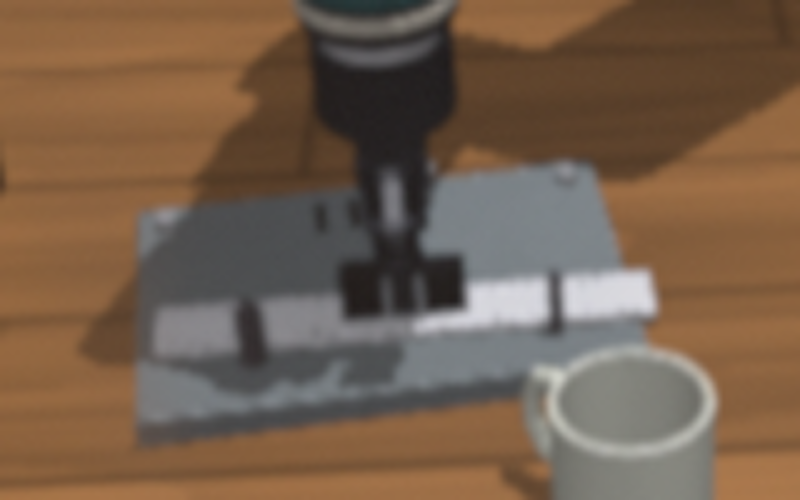

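```bash
python3 -m jog '[0,0,0.0002,0.06,0,0,0,0,0,0,0,0,0,0,0,0,0,0,0,0,0,0,0,0]'; python3 ft.py; python3 -m jog '[0,0,0.0002,0.06,0,0,0,0,0,0,0,0,0,0,0,0,0,0,0,0,0,0,0,0]'; python3 ft.py
```

```text
time: 21.65
position: [0.5733, -0.2019, 0.0416]
tool_rot: [-162.5, 89.8, -159.2]
force: [-12.7, -2.2, 14.3]
gripper_width: 0.0153
21.8 pos [ 0.5733 -0.2019  0.0415] F [-13.15  -2.1   14.45] T [-0.287  2.582 -0.024] jaw 3.35
time: 22.13
position: [0.5733, -0.2019, 0.0416]
tool_rot: [-163.1, 89.8, -159.8]
force: [-14.8, -2.0, 15.6]
gripper_width: 0.0152
22.28 pos [ 0.5733 -0.2019  0.0416] F [-14.32  -2.04  15.78] T [-0.36   2.821  0.037] jaw 3.3
```

```bash
python3 -m jog '[-0.0003,0,-0.0005,0,0,0,0,0,-0.0004,0,0,0,0,0,0,0,0,0]'; python3 ft.py; python3 -m jog '[0,0,0,0,0,0,0,0,0,0,0,0,0,0,0,0,0,0,0,0,0,0,0,0,0,0,0,0,0,0,0,0,0,0,0,0]' 0.045 20; python3 ft.py
```

```text
time: 22.53
position: [0.5732, -0.2019, 0.0415]
tool_rot: [-159.8, 89.9, -156.5]
force: [-7.1, -1.8, 6.0]
gripper_width: 0.0151
22.68 pos [ 0.5732 -0.2019  0.0415] F [-7.29 -1.68  6.71] T [-0.308  1.432  0.023] jaw 3.31
time: 23.18
position: [0.5741, -0.2017, 0.0414]
tool_rot: [22.5, 90.0, 25.8]
force: [-0.4, -0.1, -0.6]
gripper_width: 0.045
23.33 pos [ 0.5741 -0.2017  0.0415] F [ 0.33  0.04 -0.1 ] T [-0.006 -0.008 -0.001] jaw 3.33
```

Released: the force on the tool is zero. I'll lift straight up and check.

```bash
python3 -m jog '[-0.006,0,0,0,0,0,-0.015,0,0,0,0,0,-0.02,0,0,0,0,0,-0.025,0,0,0,0,0,-0.025,0,0,0,0,0,-0.025,0,0,0,0,0,-0.025,0,0,0,0,0,-0.02,0,0,0,0,0,-0.02,0,0,0,0,0,0,0,0,0,0,0]'
python3 - <<'E'
from h import *
p=r.camera('wrist'); save(p,'wrist10.png')
for n in ['straightedge_mid','pin_slim_axis','pin_stout_axis','screw_tin_mid']:
    for d in r.landmark_of(p,n)[:1]: print(n,np.round(d['point'],4),round(d['conf'],2))
m=r.trace(p,'straightedge_mid')[0]; v,u=np.nonzero(m['mask']);k=p['image'][v,u].mean(1)>140
X=plane(p,u[k].astype(float),v[k].astype(float),0.012)
print(cv2.minAreaRect((X[:,:2]*1000).astype(np.float32)), r.sense()['time'])
a=cv2.imread('pics/wrist10.png')[0:300,180:500]; cv2.imwrite('pics/w10c.png',cv2.resize(a,None,fx=2,fy=2,interpolation=2))
E
```

```text
time: 24.17
position: [0.5751, -0.2022, 0.2268]
tool_rot: [-30.4, 89.7, -27.1]
force: [0.1, -0.1, 0.1]
gripper_width: 0.045
straightedge_mid [ 0.5731 -0.2027  0.0277] 0.95
pin_slim_axis [ 0.5887 -0.1203  0.0044] 0.62
pin_stout_axis [ 0.6064 -0.2853  0.008 ] 0.74
screw_tin_mid [ 0.4563 -0.2022  0.0145] 0.6
((573.0188598632812, -201.43873596191406), (40.630550384521484, 277.5738525390625), 3.234943389892578) 24.4667
```

View pics/w10c.png

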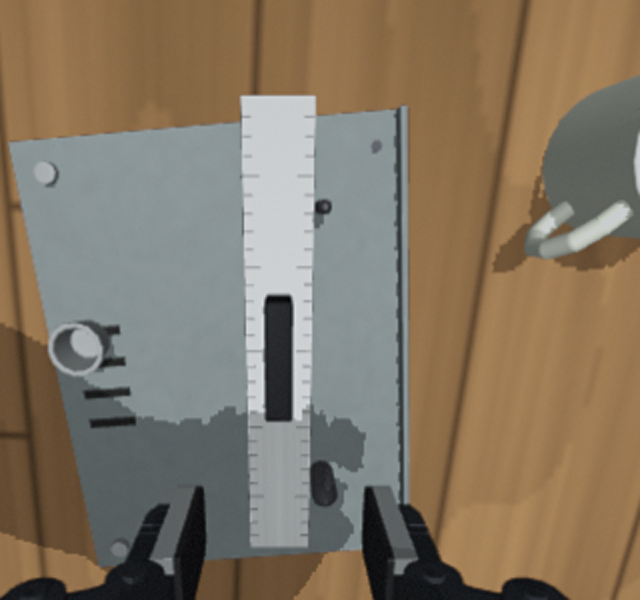

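The enlarged view shows the long edge against both pins, slim at (320,207) and stout at (322,482). The blade is free and the tin is where it was, so I'm handing in.

```bash
python3 -c "
from bench import r
print(r.hand_in())"
```

```text
the job is handed in; nothing more can be done
None
```

I picked up the straightedge by its grip and laid it flat on the plate about 2 cm short of both pins. I then slid it in, evened the push between the pins by feel, pressed, let go and lifted clear. I handed in at about 24.5 s of the 48 s allowed.

- **Pressing:** the push was about 14 N at most including plate friction, of which I estimate about 7–9 N reached the two pins together. I had no direct force reading per pin. Even sharing comes from the twisting moment: it stayed near zero as I pushed harder, and changed sign smoothly as I turned the blade slightly. I held this for more than 1 s.
- **After release:** the force on the tool was zero. The wrist picture shows the long edge against both pins. The blade measured at (0.573, -0.201) and 3.2° from the robot's y axis, matching the last gripped pose of about (0.573, -0.202) and 3.3°. The tin was within about 2 mm of where it started. I did not re-measure the other bystanders, but nothing came near them.
- **Disagreements:**
  - The last network estimate of the slim pin was about 3 mm off its earlier ones. That is within its accuracy, and I relied on the contact forces instead.
  - The network's last height for the blade centre read 27.7 mm against the nominal 25 mm. That is also within its roughly 4 mm error.

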